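Put the drive punches back in their rack in order of size

ROBOT

A 6-joint arm with a two-finger parallel gripper is mounted at the origin on a cart in front of the work surface, level with it; the furniture and walls round the work are solid. World frame = base frame: x ahead of the robot, y to its left, z up, the work surface at z = 0. Lengths are in m, angles in degrees, forces in N, time in s.
With the tool pointing down it reaches from about 0.35 to 0.875 m from the base axis. Payload 4.2 kg.
Tool frame: the origin (TCP) lies on the centre line of the jaws, within the pads' length; the fingertips stand 11 mm ahead of it and the grasp point (between the pads) lies 8 mm behind it; z points along the fingers, y is the line along which they close (so a half turn about z gives the same grasp; the last joint's range is limited). The gripper opens to 87 mm and grips with 3 to 60 N. Pads are 19 mm wide; open, the fingers measure 117 mm over their backs; the gripper's body (75 mm by 190 mm) begins 51 mm behind the grasp point.
Start: joints at [79.103, 22.042, 0.453, 0, -68.411, -14.817], TCP at [0.271, 0.563, 0.234] pointing down, gripper open.
Joint ranges: [-179.83, 179.83], [-69.29, 118.12], [-61.27, 80.66], [-181.25, 117.63], [-171.15, -9.14], [-177.46, 177.46]. Speed limits (degrees/s): [159.86, 159.86, 180, 180, 180, 180].

INTERFACE

Orientations are given as a 3x3 rotation matrix whose columns are the frame's x, y, z axes.
In Python, from station import r gives the robot as it stands.
- The arm moves only by the tool servo_tool, never from a script. Its argument "commands" is a list that holds one entry, the list of rows, each a list of 7 numbers: the closure, from 0 (fully open) to 1 (shut), then the shift along the tool's x, y, z in mm, then the turn, a rotation vector about the tool's x, y, z in rad. In form: [[[claw, x, y, z, ax, ay, az], ...]]. A call has exactly 5 rows; each row is the pose to reach, as a shift and turn from the pose commanded when the call began, along the tool's axes at that moment; what a row does not reach only later rows make up. A row lasts 1/10 s, in which the tool goes at most 50 mm and 8.59 degrees, less where a joint would pass 70% of its speed; a pose out of reach is approached as far as the arm can. A call with a gripper value outside its range is refused whole. The fingers move at their own pace and stop on an object; the grip force is fixed at half the most. Time passes only in rows, so rows that repeat a pose let the fingers close, or fill a call up. It gives the time, the measured TCP pose, the force, the opening and the grip force at its end, in the units of the state.
- r.sense(): the state, without advancing time (a new reading comes with each control period).
- r.capture(name): name is "scene" or "top"; returns a dict with "pixels" (480x640x3 uint8, red, green, blue), "camera_matrix" (3x3 intrinsics, pixels), "dist" ([k1, k2, p1, p2, k3] as OpenCV has them; the pictures are not rectified), "R" (3x3) and "t" (3): a world point X has camera coordinates R X + t. Camera axes: x right, y down, z forward; pixel columns grow to the right and rows downward; lengths in m; the calibration is good to about 2 mm. A picture is of the moment at which its call begins. There is no depth.
- r.finish_job(): hands the job in; it is judged then, once.
The state is a dict: "time_s": time; "joints": joint angles; "joint_velocities": joint speeds; "effort": joint torques, N m; "tcp_pos": TCP position; "ee_rot": TCP orientation; "wrist_force": force on the tool from outside, world axes, zero at the start; "moment": the same for the moment, N m; "gripper_width": opening from 0.0 (shut) to 1.0 (fully open); "gripper_force": force on a finger pad.
Only numpy, scipy, OpenCV 4.12 (cv2) and the standard library are available. Lean on these libraries where they do the work, as an engineer would, in place of code of your own. Each camera call takes 0.05 s, during which the arm holds its last target. There are 200 camera calls.

TASK

The hole punching is done: put the four drive punches left standing on the rubber pad back in their wooden rack in order of size, smallest at the left end and largest at the right, each upright with its cutting end down and fully home in the bore made for it. Do not knock any punch over, and leave the wax and the pliers where they lie.

Things in the scene. Friction and masses are not known exactly. Their poses are not given: they have to be found in the camera images.
- punch_smallest_mid (a point): The smallest (thinnest and shortest) of four round steel drive punches standing upright, cutting end down, on a black rubber pad (200 x 200 x 12 mm). 76 mm tall: cutting end 15 mm in diameter for its lowest 16 mm, a taper up to 18 mm, then a straight shank 12 mm in diameter to grip, its top 9 mm 2 mm wider. This point: on its axis, 38 mm (half-way) above the cutting edge; z up along the axis.
- socket_smallest: Fixed light wooden block, 60 x 42 x 23 mm high, at the left (+y) end of the dark rack channel (74 x 276 x 24 mm). In its top an upright bore, 21 mm wide, 13 mm deep, mouth chamfered 4 mm, for the smallest punch. Origin: centre of the underside, below the bore; bore floor 10 mm, block top 23 mm above it. x: across the row, away from the robot; y: along the row to the left; z up.
- punch_second_mid (a point): The second smallest of four round steel drive punches standing upright, cutting end down, on a black rubber pad (200 x 200 x 12 mm). 80 mm tall: cutting end 22 mm in diameter for its lowest 16 mm, a taper up to 20 mm, then a straight shank 15 mm in diameter to grip, its top 9 mm 2 mm wider. This point: on its axis, 40 mm (half-way) above the cutting edge; z up along the axis.
- socket_second: Fixed light wooden block, 60 x 48 x 23 mm high, second from the left on the dark rack channel (74 x 276 x 24 mm). In its top an upright bore, 28 mm wide, 13 mm deep, mouth chamfered 4 mm, for the second smallest punch. Origin: centre of the underside, below the bore; bore floor 10 mm, block top 23 mm above it. x: across the row, away from the robot; y: along the row to the left; z up.
- punch_third_mid (a point): The second largest of four round steel drive punches standing upright, cutting end down, on a black rubber pad (200 x 200 x 12 mm). 84 mm tall: cutting end 29 mm in diameter for its lowest 16 mm, a taper up to 22 mm, then a straight shank 18 mm in diameter to grip, its top 9 mm 2 mm wider. This point: on its axis, 42 mm (half-way) above the cutting edge; z up along the axis.
- socket_third: Fixed light wooden block, 60 x 56 x 23 mm high, third from the left on the dark rack channel (74 x 276 x 24 mm). In its top an upright bore, 35 mm wide, 13 mm deep, mouth chamfered 4 mm, for the second largest punch. Origin: centre of the underside, below the bore; bore floor 10 mm, block top 23 mm above it. x: across the row, away from the robot; y: along the row to the left; z up.
- punch_largest_mid (a point): The largest (thickest and tallest) of four round steel drive punches standing upright, cutting end down, on a black rubber pad (200 x 200 x 12 mm). 88 mm tall: cutting end 36 mm in diameter for its lowest 16 mm, a taper up to 24 mm, then a straight shank 22 mm in diameter to grip, its top 9 mm 2 mm wider. This point: on its axis, 44 mm (half-way) above the cutting edge; z up along the axis.
- socket_largest: Fixed light wooden block, 60 x 62 x 23 mm high, at the right (-y) end of the dark rack channel (74 x 276 x 24 mm). In its top an upright bore, 42 mm wide, 13 mm deep, mouth chamfered 4 mm, for the largest punch. Origin: centre of the underside, below the bore; bore floor 10 mm, block top 23 mm above it. x: across the row, away from the robot; y: along the row to the left; z up.
- wax_block: Bystander: yellow block of beeswax, 33 x 51 x 23 mm, lying behind the work. Origin: centre of its underside.
- pliers_red: Bystander: pliers with red handles, 53 x 178 x 13 mm, lying behind the work. Origin: centre of the underside.

How it is judged (in metres and radians):
At the end, for the whole second after the job is handed in: Each of the four punches stands in the bore of its own block (smallest at the left, then rising in size to the right): its middle within 12 mm of the bore's axis, its cutting edge within 4 mm of the bore's floor, tilted less than 0.15 rad, released and at rest (horizontal distance between punch_smallest_mid and socket_smallest below 0.012 m and z of punch_smallest_mid in the frame of socket_smallest between 0.042 and 0.052 m and angle between each of punch_smallest_mid, punch_second_mid, punch_third_mid, punch_largest_mid's own z axis and vertical below 0.15 rad and linear speed of each of punch_smallest, punch_second, punch_third, punch_largest below 0.02 m/s and horizontal distance between punch_second_mid and socket_second below 0.012 m and z of punch_second_mid in the frame of socket_second between 0.044 and 0.054 m and horizontal distance between punch_third_mid and socket_third below 0.012 m and z of punch_third_mid in the frame of socket_third between 0.046 and 0.056 m and horizontal distance between punch_largest_mid and socket_largest below 0.012 m and z of punch_largest_mid in the frame of socket_largest between 0.048 and 0.058 m); the robot touches nothing.
It fails at once if a punch is knocked over (angle between any of punch_smallest_mid, punch_second_mid, punch_third_mid, punch_largest_mid's own z axis and vertical above 0.7 rad).
It fails at once if the wax is moved (distance of wax_block from where it was at the start of the episode above 0.03 m).
It fails at once if the pliers are moved (distance of pliers_red from where it was at the start of the episode above 0.03 m).
It also fails if it takes over 96 s, if anything falls off the work surface, if the arm or the gripper's body presses on something with over 40 N, if the wrist force passes 120 N, or if a joint passes its speed limit or range.

## Working session

There is one attempt and no reset: what is moved stays moved. The work goes in short steps, Python scripts to look and compute and a tool call to move; the robot and the scene stay as the last step left them, time stands still between calls to the robot, and variables do not carry over. Pictures are saved under pics/ and viewed, at most 14 in all, crops included, and the job is handed in when it is done.

Besides the shell and the picture viewer there is one more tool, called as name(argument=value, ...) on one line, values as JSON. servo_tool: Moves the arm, as the interface text tells. Its arguments: {"type":"object","properties":{"commands":{"type":"array","items":{"type":"array","items":{"type":"array","items":{"type":"number"}}}}},"required":["commands"]}

```bash
mkdir -p pics; python3 - <<'E'
from station import r
import cv2, numpy as np
s=r.sense()
for k in s: print(k,np.round(s[k],3).tolist() if not isinstance(s[k],str) else s[k])
for n in("scene","top"):
    c=r.capture(n); cv2.imwrite(f"pics/{n}0.png",c["pixels"][:,:,::-1])
    print(n,c["camera_matrix"],c["dist"],c["R"],c["t"])
E
```

```text
time_s 0.0
joints [79.103, 22.089, 0.378, -0.027, -68.412, -14.818]
joint_velocities [0.099, -0.027, -0.004, -0.01, 0.069, 0.045]
effort [0.001, -39.067, 18.74, 4.22, 0.011, -0.0]
tcp_pos [0.271, 0.563, 0.232]
ee_rot [[0.901, -0.434, -0.001], [-0.434, -0.901, -0.002], [0.0, 0.002, -1.0]]
wrist_force [-0.711, 0.078, 0.033]
moment [0.041, 0.005, -0.043]
gripper_force 0.0
gripper_width 0.999
scene [[621.18946366   0.         308.41212917]
 [  0.         621.18946366 231.31909076]
 [  0.           0.           1.        ]] [-0.06622272  0.          0.          0.          0.        ] [[ 0.44563296 -0.89505018 -0.01721741]
 [-0.64045088 -0.30531571 -0.70470206]
 [ 0.62548696  0.32506537 -0.70929442]] [-0.22699752  0.41703643  0.96314719]
top [[455.26183031   0.         322.16996122]
 [  0.         455.26183031 237.5502712 ]
 [  0.           0.           1.        ]] [-0.08216372  0.          0.          0.          0.        ] [[-3.56888040e-03 -9.99739117e-01  2.25601776e-02]
 [-9.90638547e-01  4.55892949e-04 -1.36510294e-01]
 [ 1.36464396e-01 -2.28361705e-02 -9.90381733e-01]] [0.01509458 0.59664372 0.84905023]
```

View pics/scene0.png

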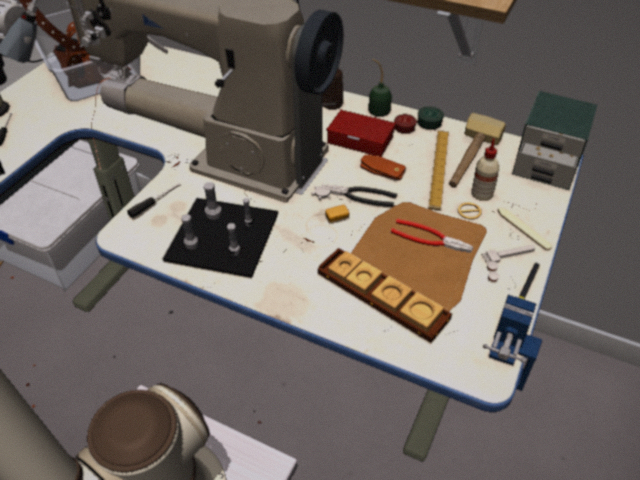

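View pics/top0.png

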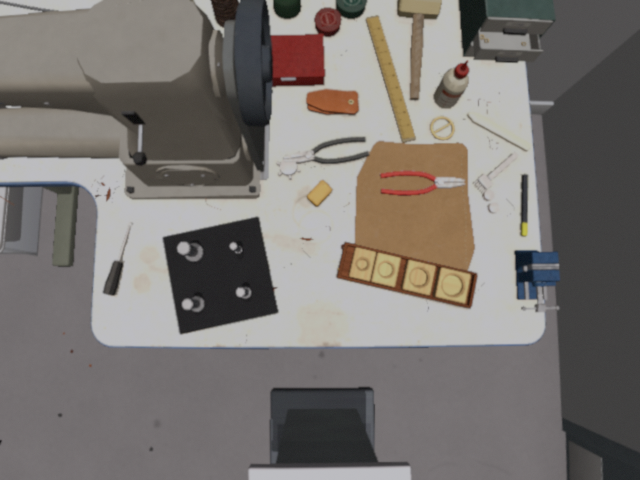

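```bash
python3 - <<'E'
import cv2, numpy as np
t=cv2.imread("pics/top0.png"); s=cv2.imread("pics/scene0.png")
f=lambda im,x,y,w,h,k: cv2.resize(im[y:y+h,x:x+w],None,fx=k,fy=k,interpolation=cv2.INTER_CUBIC)
a=f(t,160,215,130,100,3.0); a=f(t,160,220,125,96,6)  # 750x576
cv2.imwrite("pics/padtop.png",a)
b=f(s,160,175,125,100,6); cv2.imwrite("pics/padscene.png",b)
u=f(t,330,235,160,75,5); cv2.imwrite("pics/a.png",u)
v=f(s,312,240,145,100,4)
w=np.vstack([cv2.resize(u,None,fx=.6,fy=.6)[:, :480], np.zeros((1,480,3),np.uint8)])
cv2.imwrite("pics/rack.png",u); cv2.imwrite("pics/rackscene.png",f(s,312,240,145,100,5.5))
E
```

```text
(no output)
```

View pics/padtop.png

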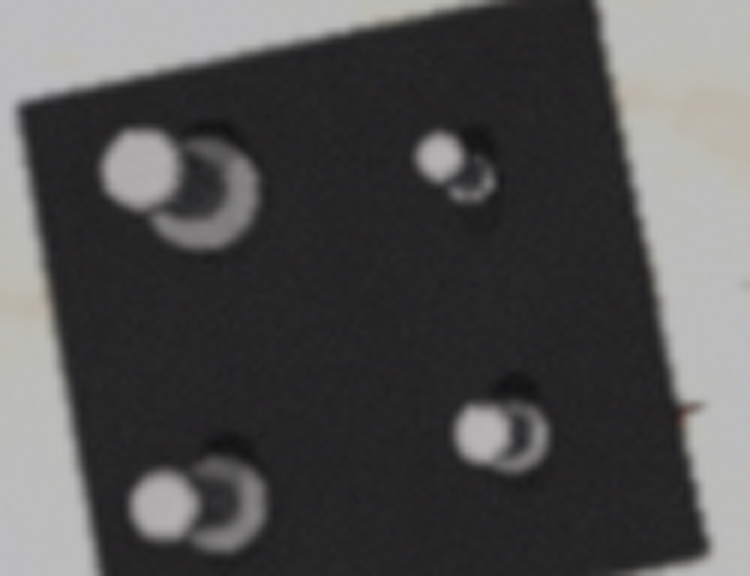

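View pics/padscene.png

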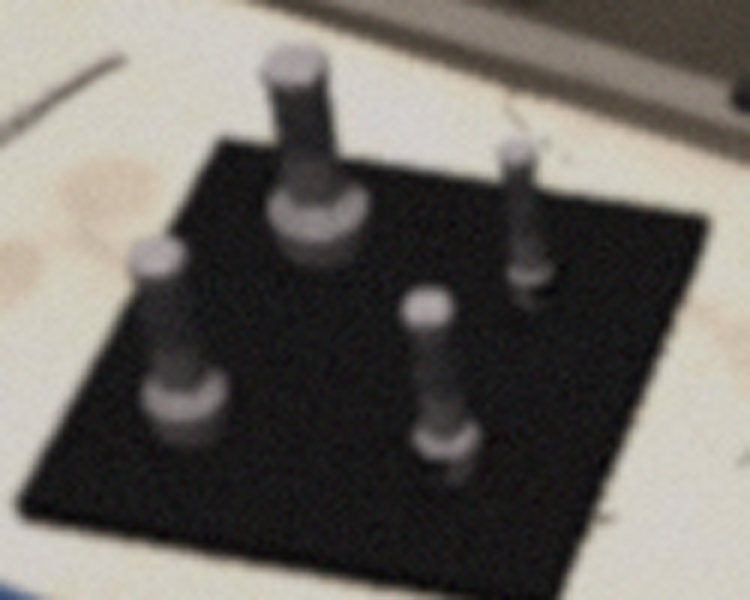

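View pics/rack.png

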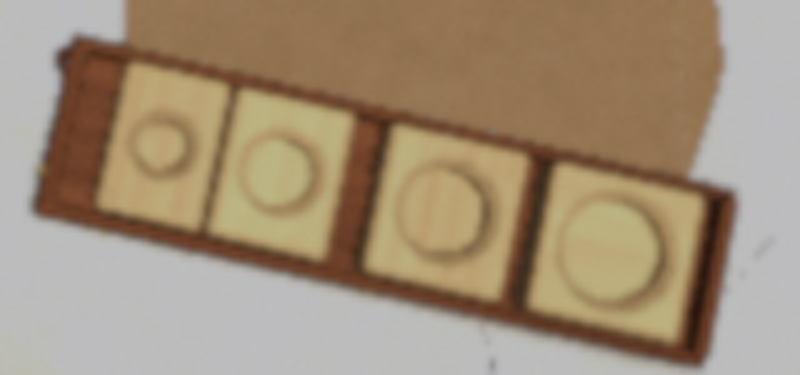

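View pics/rackscene.png

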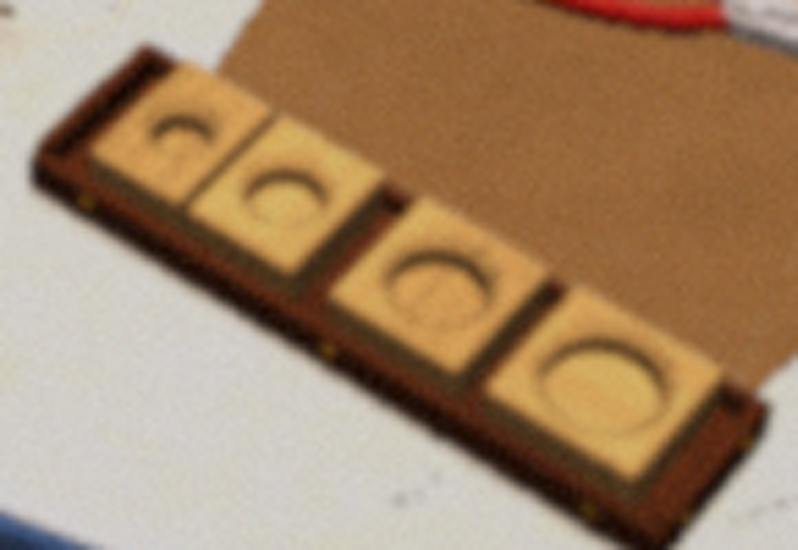

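```bash
cat > h.py <<'E'
import numpy as np, cv2
from station import r
C={n:r.capture(n) for n in("scene","top")}
def px(uv,k,o): return (np.array(uv,float)+.5)/k-.5+np.array(o)
def ray(n,uv):
    c=C[n]; p=cv2.undistortPoints(np.array(uv,float).reshape(-1,1,2),c["camera_matrix"],c["dist"]).reshape(-1,2)
    return -c["R"].T@c["t"], (np.c_[p,np.ones(len(p))]@c["R"])
def atz(n,uv,z):
    o,d=ray(n,uv); return o+d*((z-o[2])/d[:,2])[:,None]
def tri(a,b):
    P=[C[n]["R"].tolist() for n in C]
    q=[cv2.undistortPoints(np.array(x,float).reshape(-1,1,2),C[n]["camera_matrix"],C[n]["dist"]).reshape(-1,2).T for n,x in(("scene",a),("top",b))]
    M=[np.c_[C[n]["R"],C[n]["t"]] for n in("scene","top")]
    X=cv2.triangulatePoints(M[0],M[1],q[0],q[1]); return (X[:3]/X[3]).T
E
python3 - <<'E'
from h import *
np.set_printoptions(precision=4,suppress=True)
T=px([(141,170),(439,157),(163,506),(482,434)],6,(160,220)); S=px([(297,66),(518,152),(159,257),(428,306)],6,(160,175))
H=np.array([.1,.088,.096,.092])
print("heads L S 3 2 tri\n",tri(S,T))
for i in range(4): print(atz("top",T[i],H[i]),atz("scene",S[i],H[i]))
sh=px([(201,192),(469,177),(216,504),(516,437)],6,(160,220)); print("shoulder",atz("top",sh,.028))
b=px([(128,62),(229,90),(198,232),(97,207),(240,90),(356,115),(326,262),(208,233),(393,122),(531,156),(498,302),(362,270),(556,160),(704,193),(682,344),(527,308)],5,(330,235))
s=px([(172,64),(270,115),(186,205),(90,152),(280,115),(383,182),(292,276),(192,208),(417,197),(550,275),(465,374),(330,294),(572,288),(722,375),(635,482),(486,378)],5.5,(312,240))
X=tri(s,b); print("blocks\n",X.reshape(4,4,3).mean(1))
Q=X.reshape(4,4,3)
print([[round(float(np.linalg.norm(q[(i+1)%4]-q[i])),4) for i in range(4)] for q in Q])
z=X[:,2].mean()
for zz in(.026,.029,.032): print(zz,atz("top",b,zz).reshape(4,4,3).mean(1)[:,:2].tolist(),atz("scene",s,zz).reshape(4,4,3).mean(1)[:,:2].tolist())
m=Q.mean(1); print(np.degrees(np.arctan2(m[0,1]-m[3,1],m[0,0]-m[3,0])))
w=px([(319,193)],1,(0,0));print("wax",atz("top",w,.023), "pliers",atz("top",[(380,183),(465,183)],.01))
print("machine base", atz("top",[(126,195),(260,193)],.02))
E
```

```text
heads L S 3 2 tri
 [[0.5702 0.2686 0.0974]
 [0.5754 0.1801 0.0857]
 [0.4688 0.2596 0.0939]
 [0.4904 0.1644 0.0914]]
[[0.5696 0.2684 0.1   ]] [[0.568 0.266 0.1  ]]
[[0.575  0.1799 0.088 ]] [[0.5734 0.1784 0.088 ]]
[[0.4686 0.2594 0.096 ]] [[0.4673 0.2576 0.096 ]]
[[0.4903 0.1644 0.092 ]] [[0.4899 0.164  0.092 ]]
shoulder [[0.5706 0.2687 0.028 ]
 [0.5755 0.1803 0.028 ]
 [0.4687 0.2606 0.028 ]
 [0.4905 0.1633 0.028 ]]
blocks
 [[ 0.5451 -0.0646  0.0308]
 [ 0.5343 -0.1118  0.0312]
 [ 0.5194 -0.1768  0.0306]
 [ 0.5033 -0.244   0.0321]]
[[0.043, 0.0561, 0.0419, 0.0569], [0.0473, 0.0589, 0.0471, 0.0568], [0.0571, 0.0577, 0.0562, 0.0586], [0.0614, 0.0607, 0.0633, 0.0591]]
0.026 [[0.5456974113954612, -0.0654640344401751], [0.5347544476641193, -0.11279019679030702], [0.5196094729982975, -0.17779805933319304], [0.5038004966083167, -0.24639565364357638]] [[0.5487976985178047, -0.06262542868990212], [0.5383889306798079, -0.1101335254273156], [0.5231435383418553, -0.1758597154359573], [0.5075200648110987, -0.24247852020753885]]
0.029 [[0.5454615260699434, -0.06513030891879508], [0.534555202081249, -0.11229801160008658], [0.5194609365274905, -0.17708821177909106], [0.5037048924911818, -0.24545612441790227]] [[0.546317630530049, -0.06365899023283603], [0.5359418319814535, -0.11101660727710923], [0.5207447287166982, -0.1765346126270717], [0.5051707418137827, -0.24294240542410905]]
0.032 [[0.5452256407444254, -0.06479658339741506], [0.5343559564983784, -0.11180582640986614], [0.5193124000566834, -0.17637836422498912], [0.503609288374047, -0.24451659519222813]] [[0.5438375625422935, -0.06469255177576992], [0.5334947332830989, -0.11189968912690287], [0.518345919091541, -0.1772095098181861], [0.5028214188164669, -0.24340629064067928]]
76.88370169409127
wax [[0.6901 0.0196 0.023 ]] pliers [[ 0.7147 -0.1069  0.01  ]
 [ 0.716  -0.2861  0.01  ]]
machine base [[0.6874 0.4135 0.02  ]
 [0.6907 0.1391 0.02  ]]
```

servo_tool(commands=[[[0.4,200,70,0,0,0,0.67],[0.4,200,70,0,0,0,0.67],[0.4,200,70,0,0,0,0.67],[0.4,200,70,0,0,0,0.67],[0.4,200,70,0,0,0,0.67]]])

```text
time_s: 0.7
tcp_pos: [0.4233, 0.4098, 0.2334]
ee_rot: [[0.429, -0.903, -0.0], [-0.903, -0.429, -0.001], [0.001, 0.001, -1.0]]
wrist_force: [-0.9, -0.2, 0.5]
gripper_width: 0.644
gripper_force: 0.0
```

```bash
cat > go.py <<'E'
import sys, numpy as np
from scipy.spatial.transform import Rotation as Ro
from station import r
s=r.sense(); R=np.array(s["ee_rot"]); p=np.array(s["tcp_pos"])
a=np.radians(167); y=np.array([np.cos(a),np.sin(a),0]); z=np.array([0,0,-1.]); G=np.c_[np.cross(y,z),y,z]
t=np.array([float(v) for v in sys.argv[1:4]])
print("t",round(s["time_s"],2),"pos",np.round(p,4),"shift mm",np.round(R.T@(t-p)*1000,1),"turn",np.round(Ro.from_matrix(R.T@G).as_rotvec(),3),"in goal axes",np.round(G.T@(t-p)*1000,1),"w",s["gripper_width"],"gf",s["gripper_force"],"F",np.round(s["wrist_force"],1))
E
python3 go.py .570 .2685 .2
```

```text
t 0.7 pos [0.4233 0.4098 0.2334] shift mm [190.5 -72.   33.6] turn [ 0.    -0.001  0.67 ] in goal axes [ 104.7 -174.7   33.4] w 0.6442690850398617 gf 0.0 F [-0.9 -0.2  0.5]
```

servo_tool(commands=[[[0.4,190,-72,34,0,0,0.67],[0.4,190,-72,34,0,0,0.67],[0.4,190,-72,34,0,0,0.67],[0.4,190,-72,34,0,0,0.67],[0.4,190,-72,34,0,0,0.67]]])

```text
time_s: 1.2
tcp_pos: [0.5708, 0.2696, 0.1974]
ee_rot: [[-0.226, -0.974, -0.003], [-0.974, 0.226, -0.002], [0.003, 0.002, -1.0]]
wrist_force: [-4.4, 1.8, 0.6]
gripper_width: 0.602
gripper_force: 0.0
```

servo_tool(commands=[[[0.4,0,0,0,0,0,0],[0.4,0,0,0,0,0,0],[0.4,0,0,0,0,0,0],[0.4,0,0,0,0,0,0],[0.4,0,0,0,0,0,0]]])

```text
time_s: 1.7
tcp_pos: [0.5682, 0.2747, 0.2]
ee_rot: [[-0.214, -0.977, 0.001], [-0.977, 0.214, 0.0], [-0.001, -0.0, -1.0]]
wrist_force: [-0.7, -1.3, 0.2]
gripper_width: 0.602
gripper_force: 0.0
```

```bash
python3 go.py .570 .2685 .054
```

```text
t 1.7 pos [0.5682 0.2747 0.2   ] shift mm [  5.7  -3.  146. ] turn [-0.     0.001  0.011] in goal axes [  5.6  -3.1 146. ] w 0.6015344003890856 gf 0.0 F [-0.7 -1.3  0.2]
```

servo_tool(commands=[[[0.4,5.5,-3,0,0,0,0.01],[0.4,5.5,-3,40,0,0,0.01],[0.4,5.5,-3,80,0,0,0.01],[0.4,5.5,-3,120,0,0,0.01],[0.4,5.5,-3,146,0,0,0.01]]])

```text
time_s: 2.2
tcp_pos: [0.5691, 0.2667, 0.0507]
ee_rot: [[-0.227, -0.974, -0.003], [-0.974, 0.227, -0.002], [0.003, 0.003, -1.0]]
wrist_force: [0.2, -0.8, -0.2]
gripper_width: 0.596
gripper_force: 0.0
```

servo_tool(commands=[[[0.4,0,0,0,0,0,0],[0.4,0,0,0,0,0,0],[0.45,0,0,0,0,0,0],[0.5,0,0,0,0,0,0],[0.55,0,0,0,0,0,0]]])

```text
time_s: 2.7
tcp_pos: [0.5711, 0.2683, 0.0552]
ee_rot: [[-0.226, -0.974, 0.002], [-0.974, 0.226, 0.002], [-0.002, -0.002, -1.0]]
wrist_force: [0.8, 0.5, -0.8]
gripper_width: 0.487
gripper_force: 0.0
```

```bash
python3 go.py .570 .2685 .054; python3 - <<'E'
from h import *
f=lambda im,x,y,w,h,k: cv2.resize(im[y:y+h,x:x+w],None,fx=k,fy=k)
cv2.imwrite("pics/g1.png",f(C["scene"]["pixels"][:,:,::-1],120,100,190,150,4))
E
```

```text
t 2.7 pos [0.5711 0.2683 0.0552] shift mm [0.  1.2 1.2] turn [-0.002  0.002 -0.001] in goal axes [0.  1.2 1.2] w 0.4865732649362647 gf 0.0 F [ 0.8  0.5 -0.8]
```

View pics/g1.png

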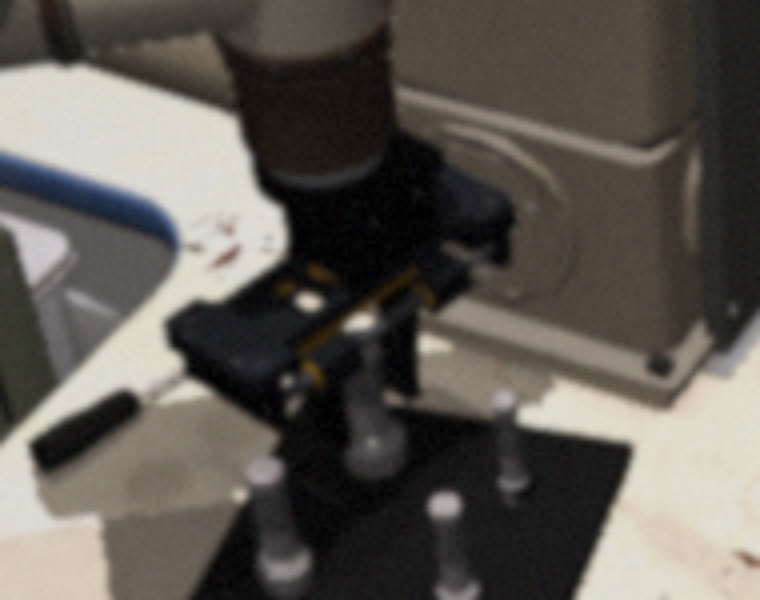

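The fingers straddle the largest punch (crop about (375,420)), clear of the machine and the other punches. Closing.

servo_tool(commands=[[[0.65,0,1,1,0,0,0],[0.75,0,1,1,0,0,0],[0.85,0,1,1,0,0,0],[1,0,1,1,0,0,0],[1,0,1,1,0,0,0]]])

```text
time_s: 3.3
tcp_pos: [0.5698, 0.2681, 0.0526]
ee_rot: [[-0.226, -0.974, 0.001], [-0.974, 0.226, 0.0], [-0.0, -0.001, -1.0]]
wrist_force: [1.1, -0.4, -0.4]
gripper_width: 0.243
gripper_force: 30.0
```

servo_tool(commands=[[[1,0,0,0,0,0,0],[1,0,0,0,0,0,0],[1,0,0,-5,0,0,0],[1,0,0,-10,0,0,0],[1,0,0,-20,0,0,0]]])

```text
time_s: 3.8
tcp_pos: [0.5684, 0.2673, 0.0718]
ee_rot: [[-0.226, -0.974, -0.003], [-0.974, 0.226, -0.002], [0.002, 0.002, -1.0]]
wrist_force: [-0.6, -0.6, -3.4]
gripper_width: 0.243
gripper_force: 30.0
```

```bash
python3 go.py .5035 -.2440 .22
```

```text
t 3.8 pos [0.5684 0.2673 0.0718] shift mm [ 513.1  -52.2 -147.1] turn [ 0.002 -0.002 -0.002] in goal axes [ 512.8  -51.8 -148.2] w 0.24312276480649603 gf 30.01076404938324 F [-0.6 -0.6 -3.4]
```

servo_tool(commands=[[[1,0,0,-35,0,0,0],[1,0,0,-70,0,0,0],[1,0,0,-105,0,0,0],[1,20,-2,-135,0,0,0],[1,50,-5,-145,0,0,0]]])

```text
time_s: 4.3
tcp_pos: [0.5645, 0.2195, 0.2223]
ee_rot: [[-0.223, -0.975, 0.007], [-0.975, 0.223, 0.004], [-0.005, -0.006, -1.0]]
wrist_force: [1.0, 0.9, -2.7]
gripper_width: 0.244
gripper_force: 30.0
```

servo_tool(commands=[[[1,45,-4,0,0,0,0],[1,90,-9,0,0,0,0],[1,135,-14,0,0,0,0],[1,180,-18,0,0,0,0],[1,225,-23,0,0,0,0]]])

```text
time_s: 4.8
tcp_pos: [0.5335, -0.0079, 0.2183]
ee_rot: [[-0.226, -0.974, 0.0], [-0.974, 0.226, 0.0], [-0.0, -0.0, -1.0]]
wrist_force: [0.7, 0.2, -3.0]
gripper_width: 0.245
gripper_force: 30.0
```

servo_tool(commands=[[[1,45,-5,0,0,0,0],[1,90,-9,0,0,0,0],[1,135,-14,0,0,0,0],[1,180,-18,0,0,0,0],[1,210,-22,0,0,0,0]]])

```text
time_s: 5.3
tcp_pos: [0.5072, -0.2181, 0.2182]
ee_rot: [[-0.228, -0.974, -0.0], [-0.974, 0.228, 0.0], [-0.0, 0.0, -1.0]]
wrist_force: [1.0, 0.2, -2.9]
gripper_width: 0.244
gripper_force: 30.0
```

servo_tool(commands=[[[1,15,-2,0,0,0,0],[1,25,-2,0,0,0,0],[1,25,-2,0,0,0,0],[1,25,-2,0,0,0,0],[1,25,-2,0,0,0,0]]])

```text
time_s: 5.8
tcp_pos: [0.5051, -0.2394, 0.2177]
ee_rot: [[-0.224, -0.974, 0.0], [-0.974, 0.224, 0.0], [-0.0, -0.0, -1.0]]
wrist_force: [-1.4, 0.5, -3.6]
gripper_width: 0.247
gripper_force: 30.0
```

```bash
python3 go.py .5035 -.2440 .12
```

```text
t 5.8 pos [ 0.5051 -0.2394  0.2177] shift mm [ 4.8  0.6 97.7] turn [-0.     0.     0.001] in goal axes [ 4.8  0.6 97.7] w 0.24684673872399834 gf 30.010620146404108 F [-1.4  0.5 -3.6]
```

servo_tool(commands=[[[1,5,1,20,0,0,0],[1,5,1,55,0,0,0],[1,5,1,90,0,0,0],[1,5,1,120,0,0,0],[1,5,1,132,0,0,0]]])

```text
time_s: 6.3
tcp_pos: [0.5011, -0.2438, 0.0827]
ee_rot: [[-0.225, -0.974, -0.006], [-0.974, 0.225, 0.002], [-0.0, 0.006, -1.0]]
wrist_force: [-1.1, 0.2, -3.6]
gripper_width: 0.249
gripper_force: 30.0
```

servo_tool(commands=[[[1,0,0,0,0,0,0],[1,0,0,0,0,0,0],[1,0,0,0,0,0,0],[1,0,0,0,0,0,0],[1,0,0,0,0,0,0]]])

```text
time_s: 6.8
tcp_pos: [0.5033, -0.2453, 0.0866]
ee_rot: [[-0.226, -0.974, 0.002], [-0.974, 0.226, -0.0], [-0.0, -0.002, -1.0]]
wrist_force: [0.2, 0.2, -2.8]
gripper_width: 0.248
gripper_force: 30.0
```

```bash
python3 go.py .5035 -.2440 .0586; python3 - <<'E'
from h import *
f=lambda im,x,y,w,h,k: cv2.resize(im[y:y+h,x:x+w],None,fx=k,fy=k)
cv2.imwrite("pics/p1.png",f(C["scene"]["pixels"][:,:,::-1],340,230,130,110,5))
E
```

```text
t 6.8 pos [ 0.5033 -0.2453  0.0866] shift mm [-1.4  0.1 28. ] turn [-0.002  0.    -0.001] in goal axes [-1.4  0.1 28. ] w 0.24777229650914906 gf 30.010938852304605 F [ 0.2  0.2 -2.8]
```

View pics/p1.png

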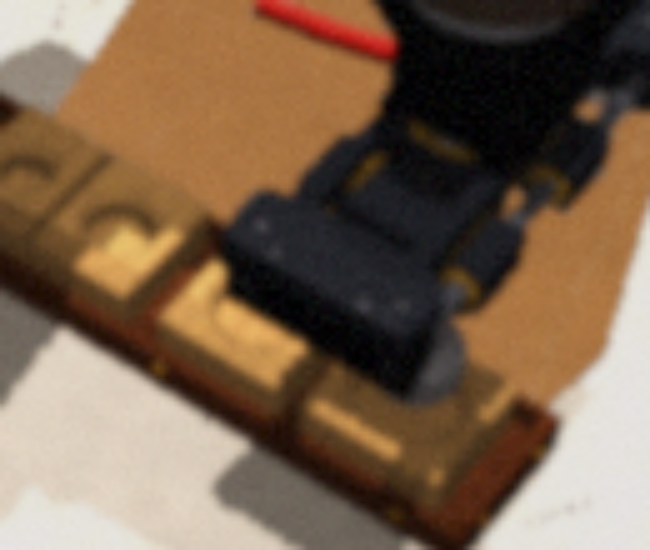

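The largest punch's base is at crop about (430,385), hovering over socket 4's block. Lowering with force checks.

servo_tool(commands=[[[1,-1,0,6,0,0,0],[1,-1,0,12,0,0,0],[1,-1,0,16,0,0,0],[1,-1,0,20,0,0,0],[1,-1,0,24,0,0,0]]])

```text
time_s: 7.4
tcp_pos: [0.5029, -0.2443, 0.061]
ee_rot: [[-0.226, -0.974, -0.0], [-0.974, 0.226, 0.0], [0.0, 0.0, -1.0]]
wrist_force: [0.0, -0.4, -3.1]
gripper_width: 0.251
gripper_force: 30.0
```

servo_tool(commands=[[[1,0,0,1,0,0,0],[1,0,0,1,0,0,0],[1,0,0,2,0,0,0],[1,0,0,2,0,0,0],[1,0,0,2,0,0,0]]])

```text
time_s: 7.9
tcp_pos: [0.5029, -0.2443, 0.0605]
ee_rot: [[-0.226, -0.974, 0.0], [-0.974, 0.226, -0.0], [0.0, -0.0, -1.0]]
wrist_force: [-1.6, 1.5, 6.3]
gripper_width: 0.246
gripper_force: 30.0
```

```bash
python3 go.py .5035 -.2440 .0586
```

```text
t 7.9 pos [ 0.5029 -0.2443  0.0605] shift mm [-0.4 -0.5  1.9] turn [-0.    -0.    -0.001] in goal axes [-0.4 -0.5  1.9] w 0.2456211416646978 gf 30.001816023704748 F [-1.6  1.5  6.3]
```

servo_tool(commands=[[[0.7,0,0,0,0,0,0],[0.6,0,0,0,0,0,0],[0.5,0,0,0,0,0,0],[0.4,0,0,0,0,0,0],[0.4,0,0,0,0,0,0]]])

```text
time_s: 8.4
tcp_pos: [0.5031, -0.2443, 0.0594]
ee_rot: [[-0.226, -0.974, 0.0], [-0.974, 0.226, -0.0], [0.0, -0.0, -1.0]]
wrist_force: [0.3, -0.3, -0.0]
gripper_width: 0.554
gripper_force: 0.0
```

servo_tool(commands=[[[0.4,0,0,0,0,0,0],[0.4,0,0,-25,0,0,0],[0.4,0,0,-60,0,0,0],[0.4,0,0,-100,0,0,0],[0.4,0,0,-140,0,0,0]]])

```text
time_s: 8.9
tcp_pos: [0.5027, -0.2442, 0.2009]
ee_rot: [[-0.226, -0.974, -0.001], [-0.974, 0.226, 0.0], [0.0, 0.001, -1.0]]
wrist_force: [0.3, -0.1, -0.1]
gripper_width: 0.601
gripper_force: 0.0
```

servo_tool(commands=[[[0.4,-20,0,0,0,0,0],[0.4,-65,0,0,0,0,0],[0.4,-110,0,0,0,0,0],[0.4,-155,0,0,0,0,0],[0.4,-200,0,0,0,0,0]]])

```text
time_s: 9.4
tcp_pos: [0.5483, -0.0478, 0.1997]
ee_rot: [[-0.226, -0.974, 0.0], [-0.974, 0.226, 0.0], [-0.0, -0.0, -1.0]]
wrist_force: [0.6, 0.3, 0.1]
gripper_width: 0.595
gripper_force: 0.0
```

```bash
python3 go.py .4685 .2597 .18; python3 - <<'E'
from h import *
f=lambda im,x,y,w,h,k: cv2.resize(im[y:y+h,x:x+w],None,fx=k,fy=k)
a=f(C["scene"]["pixels"][:,:,::-1],300,210,170,130,3.5); b=f(C["top"]["pixels"][:,:,::-1],330,190,170,130,3.5)
cv2.imwrite("pics/p2.png",cv2.resize(np.hstack([a,b]),(800,306)))
E
```

```text
t 9.4 pos [ 0.5483 -0.0478  0.1997] shift mm [-281.4  147.3   19.7] turn [-0.     0.    -0.001] in goal axes [-281.6  146.9   19.7] w 0.595234162787315 gf 0.0 F [0.6 0.3 0.1]
```

View pics/p2.png

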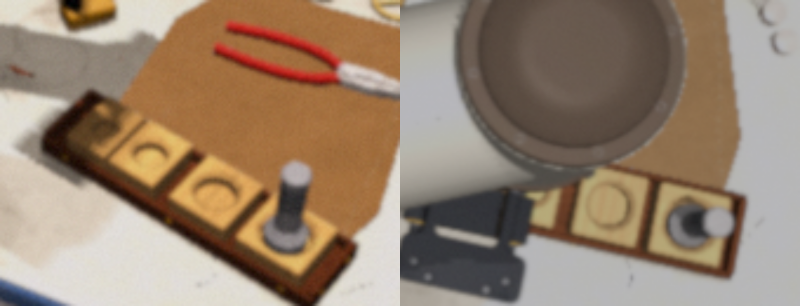

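The largest punch stands upright in the right-end bore (left panel about (288,205)); the other sockets and the pliers are undisturbed. Next is the third punch.

servo_tool(commands=[[[0.4,-45,23,0,0,0,0],[0.4,-90,47,0,0,0,0],[0.4,-130,68,0,0,0,0],[0.4,-170,89,0,0,0,0],[0.4,-210,110,0,0,0,0]]])

```text
time_s: 10.0
tcp_pos: [0.4878, 0.1812, 0.1997]
ee_rot: [[-0.226, -0.974, 0.0], [-0.974, 0.226, 0.0], [-0.0, -0.0, -1.0]]
wrist_force: [1.0, 0.7, -0.1]
gripper_width: 0.605
gripper_force: 0.0
```

servo_tool(commands=[[[0.4,-40,21,0,0,0,0],[0.4,-71,37,0,0,0,0],[0.4,-71,37,0,0,0,0],[0.4,-71,37,0,0,0,0],[0.4,-71,37,0,0,0,0]]])

```text
time_s: 10.5
tcp_pos: [0.4686, 0.2565, 0.1994]
ee_rot: [[-0.227, -0.974, -0.0], [-0.974, 0.227, -0.0], [0.001, 0.0, -1.0]]
wrist_force: [-0.2, -1.5, -0.4]
gripper_width: 0.602
gripper_force: 0.0
```

```bash
python3 go.py .4685 .2595 .052
```

```text
t 10.5 pos [0.4686 0.2565 0.1994] shift mm [ -3.    0.7 147.4] turn [ 0.    -0.001 -0.002] in goal axes [ -2.9   0.7 147.4] w 0.6016318299912734 gf 0.0 F [-0.2 -1.5 -0.4]
```

servo_tool(commands=[[[0.4,-3,1,0,0,0,0],[0.4,-3,1,40,0,0,0],[0.4,-3,1,80,0,0,0],[0.4,-3,1,120,0,0,0],[0.4,-3,1,147,0,0,0]]])

```text
time_s: 11.0
tcp_pos: [0.4676, 0.2589, 0.0502]
ee_rot: [[-0.228, -0.974, -0.002], [-0.974, 0.228, -0.002], [0.002, 0.002, -1.0]]
wrist_force: [-1.0, 0.4, 0.5]
gripper_width: 0.601
gripper_force: 0.0
```

servo_tool(commands=[[[0.4,0,0,0,0,0,0],[0.4,0,0,0,0,0,0],[0.5,0,0,0,0,0,0],[0.55,0,0,0,0,0,0],[0.6,0,0,0,0,0,0]]])

```text
time_s: 11.5
tcp_pos: [0.4688, 0.2612, 0.054]
ee_rot: [[-0.226, -0.974, 0.002], [-0.974, 0.226, 0.002], [-0.002, -0.002, -1.0]]
wrist_force: [-0.2, 0.2, 0.3]
gripper_width: 0.443
gripper_force: 0.0
```

servo_tool(commands=[[[0.65,0,0,0,0,0,0],[0.75,0,0,0,0,0,0],[0.85,0,0,0,0,0,0],[1,0,0,0,0,0,0],[1,0,0,0,0,0,0]]])

```text
time_s: 12.0
tcp_pos: [0.4683, 0.2608, 0.0526]
ee_rot: [[-0.226, -0.974, 0.0], [-0.974, 0.226, 0.0], [-0.0, -0.0, -1.0]]
wrist_force: [-0.5, 0.4, 0.8]
gripper_width: 0.202
gripper_force: 30.0
```

```bash
python3 go.py .4685 .2595 .052
```

```text
t 12.0 pos [0.4683 0.2608 0.0526] shift mm [ 1.2 -0.5  0.6] turn [-0.     0.    -0.001] in goal axes [ 1.2 -0.5  0.6] w 0.20177724555446439 gf 29.9974853976164 F [-0.5  0.4  0.8]
```

servo_tool(commands=[[[1,0,0,-10,0,0,0],[1,0,0,-40,0,0,0],[1,0,0,-80,0,0,0],[1,0,0,-120,0,0,0],[1,0,0,-160,0,0,0]]])

```text
time_s: 12.5
tcp_pos: [0.4675, 0.2602, 0.2142]
ee_rot: [[-0.226, -0.974, -0.001], [-0.974, 0.226, -0.0], [0.001, 0.001, -1.0]]
wrist_force: [0.5, -0.0, -3.1]
gripper_width: 0.202
gripper_force: 30.0
```

servo_tool(commands=[[[1,25,-9,0,0,0,0],[1,65,-23,0,0,0,0],[1,110,-39,0,0,0,0],[1,155,-55,0,0,0,0],[1,200,-71,0,0,0,0]]])

```text
time_s: 13.0
tcp_pos: [0.4914, 0.048, 0.2128]
ee_rot: [[-0.225, -0.974, -0.001], [-0.974, 0.225, 0.0], [-0.0, 0.001, -1.0]]
wrist_force: [0.7, 0.1, -3.5]
gripper_width: 0.203
gripper_force: 30.0
```

servo_tool(commands=[[[1,45,-16,0,0,0,0],[1,90,-32,0,0,0,0],[1,135,-48,0,0,0,0],[1,180,-65,0,0,0,0],[1,205,-74,0,0,0,0]]])

```text
time_s: 13.5
tcp_pos: [0.5172, -0.1696, 0.2125]
ee_rot: [[-0.229, -0.973, -0.001], [-0.973, 0.229, 0.0], [0.0, 0.001, -1.0]]
wrist_force: [0.1, 0.3, -2.2]
gripper_width: 0.202
gripper_force: 30.0
```

servo_tool(commands=[[[1,10,-3,0,0,0,0],[1,10,-3,15,0,0,0],[1,10,-3,40,0,0,0],[1,10,-3,60,0,0,0],[1,10,-3,60,0,0,0]]])

```text
time_s: 14.0
tcp_pos: [0.5159, -0.176, 0.1496]
ee_rot: [[-0.226, -0.974, -0.008], [-0.974, 0.226, 0.002], [0.0, 0.008, -1.0]]
wrist_force: [-0.2, 0.3, -3.0]
gripper_width: 0.199
gripper_force: 30.0
```

```bash
python3 go.py .5193 -.1768 .0606
```

```text
t 14.0 pos [ 0.5159 -0.176   0.1496] shift mm [-0.  -4.2 89. ] turn [ 0.008 -0.    -0.001] in goal axes [ 0.  -3.5 89. ] w 0.1986947900898043 gf 29.9971519515384 F [-0.2  0.3 -3. ]
```

servo_tool(commands=[[[1,0,-1,20,0,0,0],[1,0,-1,45,0,0,0],[1,0,-1,60,0,0,0],[1,0,-1,60,0,0,0],[1,0,-1,60,0,0,0]]])

```text
time_s: 14.5
tcp_pos: [0.5205, -0.1771, 0.0938]
ee_rot: [[-0.225, -0.974, 0.002], [-0.974, 0.225, -0.001], [0.0, -0.002, -1.0]]
wrist_force: [0.4, 0.0, -1.6]
gripper_width: 0.201
gripper_force: 30.0
```

servo_tool(commands=[[[1,0,0,0,0,0,0],[1,0,0,0,0,0,0],[1,0,0,0,0,0,0],[1,0,0,0,0,0,0],[1,0,0,0,0,0,0]]])

```text
time_s: 15.0
tcp_pos: [0.5196, -0.1773, 0.0928]
ee_rot: [[-0.226, -0.974, 0.0], [-0.974, 0.226, -0.0], [-0.0, -0.0, -1.0]]
wrist_force: [-0.2, -0.0, -2.2]
gripper_width: 0.205
gripper_force: 30.0
```

```bash
python3 go.py .5193 -.1768 .0606
```

```text
t 15.0 pos [ 0.5196 -0.1773  0.0928] shift mm [-0.4  0.4 32.2] turn [-0.     0.    -0.001] in goal axes [-0.4  0.4 32.2] w 0.20549516030196924 gf 29.997153327567503 F [-0.2 -0.  -2.2]
```

servo_tool(commands=[[[1,0,0,8,0,0,0],[1,0,0,14,0,0,0],[1,0,0,20,0,0,0],[1,0,0,25,0,0,0],[1,0,0,29,0,0,0]]])

```text
time_s: 15.5
tcp_pos: [0.5193, -0.1772, 0.0627]
ee_rot: [[-0.226, -0.974, -0.001], [-0.974, 0.226, 0.0], [0.0, 0.001, -1.0]]
wrist_force: [-0.3, -0.3, -2.5]
gripper_width: 0.201
gripper_force: 30.0
```

servo_tool(commands=[[[1,0,0,1,0,0,0],[1,0,0,2,0,0,0],[1,0,0,3,0,0,0],[1,0,0,3,0,0,0],[1,0,0,3,0,0,0]]])

```text
time_s: 16.0
tcp_pos: [0.5197, -0.1773, 0.0607]
ee_rot: [[-0.226, -0.974, 0.0], [-0.974, 0.226, 0.0], [-0.0, -0.0, -1.0]]
wrist_force: [-0.6, -1.0, -1.5]
gripper_width: 0.197
gripper_force: 30.0
```

```bash
python3 go.py .5193 -.1768 .0606
```

```text
t 16.0 pos [ 0.5197 -0.1773  0.0607] shift mm [-0.4  0.5  0.1] turn [-0.     0.    -0.001] in goal axes [-0.4  0.5  0.1] w 0.19704657055899769 gf 29.997136389138177 F [-0.6 -1.  -1.5]
```

servo_tool(commands=[[[0.75,0,0,0.5,0,0,0],[0.65,0,0,0.5,0,0,0],[0.55,0,0,0,0,0,0],[0.45,0,0,0,0,0,0],[0.4,0,0,0,0,0,0]]])

```text
time_s: 16.5
tcp_pos: [0.5197, -0.1772, 0.0607]
ee_rot: [[-0.226, -0.974, 0.0], [-0.974, 0.226, -0.0], [-0.0, -0.0, -1.0]]
wrist_force: [0.3, 0.5, 0.4]
gripper_width: 0.524
gripper_force: 0.0
```

servo_tool(commands=[[[0.4,0,0,0,0,0,0],[0.4,0,0,-25,0,0,0],[0.4,0,0,-60,0,0,0],[0.4,0,0,-100,0,0,0],[0.4,0,0,-140,0,0,0]]])

```text
time_s: 17.0
tcp_pos: [0.5192, -0.1772, 0.2019]
ee_rot: [[-0.226, -0.974, -0.001], [-0.974, 0.226, -0.0], [0.0, 0.001, -1.0]]
wrist_force: [1.1, 0.6, -0.5]
gripper_width: 0.597
gripper_force: 0.0
```

servo_tool(commands=[[[0.4,-20,6,0,0,0,0],[0.4,-65,21,0,0,0,0],[0.4,-110,35,0,0,0,0],[0.4,-155,50,0,0,0,0],[0.4,-200,65,0,0,0,0]]])

```text
time_s: 17.5
tcp_pos: [0.5009, 0.0339, 0.2008]
ee_rot: [[-0.226, -0.974, 0.0], [-0.974, 0.226, 0.0], [-0.0, -0.0, -1.0]]
wrist_force: [1.0, 0.6, 0.2]
gripper_width: 0.601
gripper_force: 0.0
```

servo_tool(commands=[[[0.4,-45,14,0,0,0,0],[0.4,-90,29,0,0,0,0],[0.4,-126,40,0,0,0,0],[0.4,-126,40,0,0,0,0],[0.4,-126,40,0,0,0,0]]])

```text
time_s: 18.0
tcp_pos: [0.4906, 0.1647, 0.2003]
ee_rot: [[-0.224, -0.975, -0.001], [-0.975, 0.224, -0.0], [0.0, 0.001, -1.0]]
wrist_force: [-0.4, 0.1, -0.0]
gripper_width: 0.601
gripper_force: 0.0
```

servo_tool(commands=[[[0.4,0,0,0,0,0,0],[0.4,0,0,0,0,0,0],[0.4,0,0,0,0,0,0],[0.4,0,0,0,0,0,0],[0.4,0,0,0,0,0,0]]])

```text
time_s: 18.5
tcp_pos: [0.4911, 0.1636, 0.2006]
ee_rot: [[-0.227, -0.974, 0.0], [-0.974, 0.227, 0.0], [-0.0, -0.0, -1.0]]
wrist_force: [0.0, -0.1, 0.0]
gripper_width: 0.597
gripper_force: 0.0
```

```bash
python3 go.py .4903 .164 .051;  python3 - <<'E'
from h import *
f=lambda im,x,y,w,h,k: cv2.resize(im[y:y+h,x:x+w],None,fx=k,fy=k)
a=f(C["scene"]["pixels"][:,:,::-1],140,170,330,175,2.4)
cv2.imwrite("pics/p3.png",a)
E
```

```text
t 18.5 pos [0.4911 0.1636 0.2006] shift mm [ -0.2   0.8 149.6] turn [-0.     0.    -0.002] in goal axes [ -0.2   0.8 149.6] w 0.5965359171437254 gf 0.0 F [ 0.  -0.1  0. ]
```

View pics/p3.png

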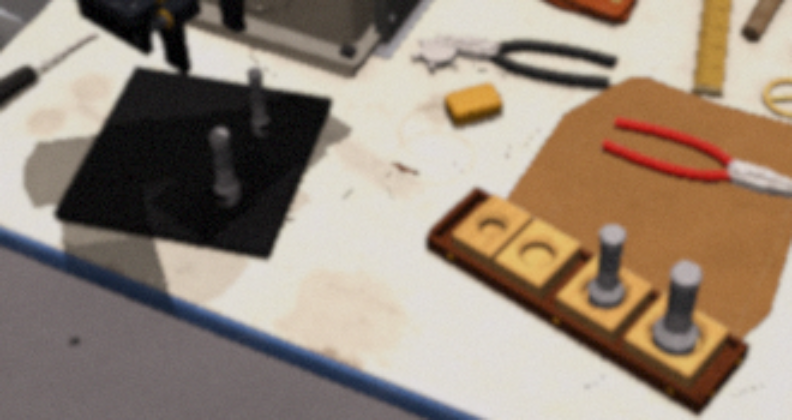

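The third punch (605,270) and the largest (680,310) both stand upright in their bores. The second (222,165) and smallest (257,100) are still on the pad. Taking the second.

servo_tool(commands=[[[0.5,0,1,20,0,0,0],[0.5,0,1,60,0,0,0],[0.5,0,1,100,0,0,0],[0.5,0,1,135,0,0,0],[0.5,0,1,149,0,0,0]]])

```text
time_s: 19.1
tcp_pos: [0.488, 0.163, 0.0483]
ee_rot: [[-0.227, -0.974, -0.005], [-0.974, 0.227, -0.003], [0.004, 0.004, -1.0]]
wrist_force: [0.4, -0.4, 0.1]
gripper_width: 0.501
gripper_force: 0.0
```

servo_tool(commands=[[[0.5,0,0,0,0,0,0],[0.5,0,0,0,0,0,0],[0.55,0,0,0,0,0,0],[0.6,0,0,0,0,0,0],[0.65,0,0,0,0,0,0]]])

```text
time_s: 19.6
tcp_pos: [0.4905, 0.1646, 0.0526]
ee_rot: [[-0.226, -0.974, 0.002], [-0.974, 0.226, 0.001], [-0.002, -0.001, -1.0]]
wrist_force: [0.4, -0.1, -0.8]
gripper_width: 0.384
gripper_force: 0.0
```

servo_tool(commands=[[[0.7,0,0,0,0,0,0],[0.8,0,0,0,0,0,0],[0.9,0,0,0,0,0,0],[1,0,0,0,0,0,0],[1,0,0,0,0,0,0]]])

```text
time_s: 20.1
tcp_pos: [0.4902, 0.1643, 0.0516]
ee_rot: [[-0.226, -0.974, 0.0], [-0.974, 0.226, 0.0], [-0.0, -0.0, -1.0]]
wrist_force: [0.3, 0.6, -0.1]
gripper_width: 0.171
gripper_force: 30.0
```

```bash
python3 go.py .5345 -.1120 .21
```

```text
t 20.1 pos [0.4902 0.1643 0.0516] shift mm [ 259.1 -105.7 -158.4] turn [-0.     0.    -0.001] in goal axes [ 259.3 -105.4 -158.4] w 0.17083353203210197 gf 29.99781950202305 F [ 0.3  0.6 -0.1]
```

servo_tool(commands=[[[1,0,0,-10,0,0,0],[1,0,0,-40,0,0,0],[1,0,0,-80,0,0,0],[1,0,0,-120,0,0,0],[1,10,-4,-158,0,0,0]]])

```text
time_s: 20.6
tcp_pos: [0.4912, 0.154, 0.2118]
ee_rot: [[-0.225, -0.974, 0.0], [-0.974, 0.225, 0.0], [-0.001, -0.0, -1.0]]
wrist_force: [-0.4, 0.7, -1.5]
gripper_width: 0.172
gripper_force: 30.0
```

servo_tool(commands=[[[1,40,-16,0,0,0,0],[1,80,-32,0,0,0,0],[1,120,-49,0,0,0,0],[1,160,-65,0,0,0,0],[1,200,-82,0,0,0,0]]])

```text
time_s: 21.1
tcp_pos: [0.5257, -0.0613, 0.2101]
ee_rot: [[-0.226, -0.974, -0.0], [-0.974, 0.226, 0.0], [-0.0, 0.0, -1.0]]
wrist_force: [0.9, 0.2, -1.3]
gripper_width: 0.17
gripper_force: 30.0
```

servo_tool(commands=[[[1,30,-12,0,0,0,0],[1,49,-20,0,0,0,0],[1,49,-20,30,0,0,0],[1,49,-20,70,0,0,0],[1,49,-20,100,0,0,0]]])

```text
time_s: 21.6
tcp_pos: [0.5333, -0.1123, 0.108]
ee_rot: [[-0.227, -0.974, -0.002], [-0.974, 0.227, 0.001], [-0.0, 0.002, -1.0]]
wrist_force: [-0.4, 0.7, -2.1]
gripper_width: 0.172
gripper_force: 30.0
```

servo_tool(commands=[[[1,0,0,10,0,0,0],[1,0,0,15,0,0,0],[1,0,0,15,0,0,0],[1,0,0,15,0,0,0],[1,0,0,15,0,0,0]]])

```text
time_s: 22.1
tcp_pos: [0.5357, -0.1119, 0.0961]
ee_rot: [[-0.226, -0.974, 0.003], [-0.974, 0.226, 0.0], [-0.001, -0.003, -1.0]]
wrist_force: [0.3, -0.7, -1.0]
gripper_width: 0.172
gripper_force: 30.0
```

```bash
python3 go.py .5345 -.1120 .0596
```

```text
t 22.1 pos [ 0.5357 -0.1119  0.0961] shift mm [ 0.4  1.3 36.5] turn [-0.003  0.001 -0.001] in goal axes [ 0.4  1.1 36.5] w 0.17207607398170346 gf 29.999061515409267 F [ 0.3 -0.7 -1. ]
```

servo_tool(commands=[[[1,0,1,8,0,0,0],[1,0,1,15,0,0,0],[1,0,1,22,0,0,0],[1,0,1,28,0,0,0],[1,0,1,33,0,0,0]]])

```text
time_s: 22.6
tcp_pos: [0.5335, -0.1118, 0.0607]
ee_rot: [[-0.226, -0.974, -0.001], [-0.974, 0.226, -0.0], [0.0, 0.001, -1.0]]
wrist_force: [-0.6, 0.3, -0.9]
gripper_width: 0.171
gripper_force: 30.0
```

servo_tool(commands=[[[1,0,0,1,0,0,0],[1,0,0,2,0,0,0],[1,0,0,3,0,0,0],[1,0,0,3,0,0,0],[1,0,0,3,0,0,0]]])

```text
time_s: 23.1
tcp_pos: [0.5337, -0.1119, 0.0595]
ee_rot: [[-0.226, -0.974, 0.0], [-0.974, 0.226, -0.0], [0.0, -0.0, -1.0]]
wrist_force: [-4.1, 0.1, 5.7]
gripper_width: 0.172
gripper_force: 30.0
```

```bash
python3 go.py .5345 -.1120 .0596
```

```text
t 23.1 pos [ 0.5337 -0.1119  0.0595] shift mm [-0.1 -0.8 -0.1] turn [-0.    -0.    -0.001] in goal axes [-0.1 -0.8 -0.1] w 0.1716429595012709 gf 30.002217458159066 F [-4.1  0.1  5.7]
```

servo_tool(commands=[[[0.75,0,0,0,0,0,0],[0.65,0,0,0,0,0,0],[0.55,0,0,0,0,0,0],[0.5,0,0,0,0,0,0],[0.45,0,0,0,0,0,0]]])

```text
time_s: 23.6
tcp_pos: [0.5338, -0.1117, 0.0584]
ee_rot: [[-0.226, -0.974, -0.0], [-0.974, 0.226, 0.0], [0.0, 0.0, -1.0]]
wrist_force: [0.6, -0.0, -0.7]
gripper_width: 0.503
gripper_force: 0.0
```

servo_tool(commands=[[[0.45,0,0,0,0,0,0],[0.45,0,0,-25,0,0,0],[0.45,0,0,-60,0,0,0],[0.45,0,0,-100,0,0,0],[0.45,0,0,-140,0,0,0]]])

```text
time_s: 24.1
tcp_pos: [0.5334, -0.1118, 0.1998]
ee_rot: [[-0.226, -0.974, -0.001], [-0.974, 0.226, -0.0], [0.0, 0.001, -1.0]]
wrist_force: [0.7, -0.1, 0.6]
gripper_width: 0.552
gripper_force: 0.0
```

servo_tool(commands=[[[0.45,-20,2,0,0,0,0],[0.45,-65,6,0,0,0,0],[0.45,-110,10,0,0,0,0],[0.45,-155,14,0,0,0,0],[0.45,-200,18,0,0,0,0]]])

```text
time_s: 24.6
tcp_pos: [0.5613, 0.0888, 0.1987]
ee_rot: [[-0.226, -0.974, 0.0], [-0.974, 0.226, 0.0], [-0.0, -0.0, -1.0]]
wrist_force: [0.4, 0.2, -0.6]
gripper_width: 0.552
gripper_force: 0.0
```

servo_tool(commands=[[[0.45,-45,4,0,0,0,0],[0.45,-94,8,0,0,0,0],[0.45,-94,8,0,0,0,0],[0.45,-94,8,0,0,0,0],[0.45,-94,8,0,0,0,0]]])

```text
time_s: 25.1
tcp_pos: [0.5745, 0.1799, 0.1983]
ee_rot: [[-0.226, -0.974, -0.001], [-0.974, 0.226, -0.0], [0.001, 0.001, -1.0]]
wrist_force: [-0.1, 0.2, -0.3]
gripper_width: 0.55
gripper_force: 0.0
```

servo_tool(commands=[[[0.45,0,0,0,0,0,0],[0.45,0,0,0,0,0,0],[0.45,0,0,0,0,0,0],[0.45,0,0,0,0,0,0],[0.45,0,0,0,0,0,0]]])

```text
time_s: 25.6
tcp_pos: [0.5749, 0.1803, 0.1987]
ee_rot: [[-0.226, -0.974, 0.0], [-0.974, 0.226, 0.0], [-0.0, -0.0, -1.0]]
wrist_force: [-0.0, -0.1, -0.7]
gripper_width: 0.553
gripper_force: 0.0
```

```bash
python3 go.py .575 .180 .050;  python3 - <<'E'
from h import *
f=lambda im,x,y,w,h,k: cv2.resize(im[y:y+h,x:x+w],None,fx=k,fy=k)
cv2.imwrite("pics/p4.png",f(C["scene"]["pixels"][:,:,::-1],140,150,330,195,2.4))
E
```

```text
t 25.6 pos [0.5749 0.1803 0.1987] shift mm [  0.3  -0.2 148.7] turn [-0.     0.    -0.002] in goal axes [  0.2  -0.2 148.7] w 0.5526496931856417 gf 0.0 F [-0.  -0.1 -0.7]
```

View pics/p4.png

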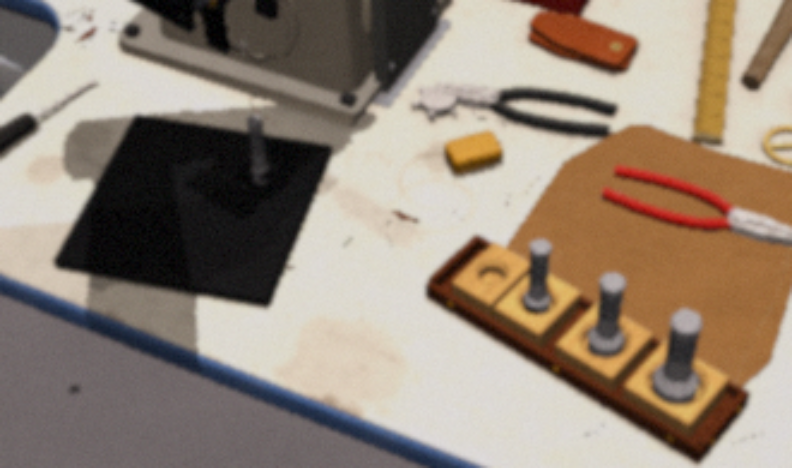

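Three punches now stand in the rack, at (540,275), (605,315) and (680,355). The smallest is alone on the pad at (258,150). Taking it.

servo_tool(commands=[[[0.5,0,0,20,0,0,0],[0.5,0,0,60,0,0,0],[0.5,0,0,100,0,0,0],[0.5,0,0,135,0,0,0],[0.5,0,0,149,0,0,0]]])

```text
time_s: 26.2
tcp_pos: [0.5727, 0.1794, 0.046]
ee_rot: [[-0.227, -0.974, -0.006], [-0.974, 0.227, -0.003], [0.004, 0.005, -1.0]]
wrist_force: [-1.3, -0.6, -0.6]
gripper_width: 0.5
gripper_force: 0.0
```

servo_tool(commands=[[[0.5,0,0,0,0,0,0],[0.5,0,0,0,0,0,0],[0.55,0,0,0,0,0,0],[0.6,0,0,0,0,0,0],[0.65,0,0,0,0,0,0]]])

```text
time_s: 26.7
tcp_pos: [0.5755, 0.1809, 0.0509]
ee_rot: [[-0.226, -0.974, 0.002], [-0.974, 0.226, 0.001], [-0.002, -0.002, -1.0]]
wrist_force: [-0.7, -0.2, 0.0]
gripper_width: 0.388
gripper_force: 0.0
```

servo_tool(commands=[[[0.7,0,0,0,0,0,0],[0.8,0,0,0,0,0,0],[0.9,0,0,0,0,0,0],[1,0,0,0,0,0,0],[1,0,0,0,0,0,0]]])

```text
time_s: 27.2
tcp_pos: [0.575, 0.1805, 0.0495]
ee_rot: [[-0.226, -0.974, 0.0], [-0.974, 0.226, -0.0], [-0.0, -0.0, -1.0]]
wrist_force: [1.3, -0.4, 0.0]
gripper_width: 0.141
gripper_force: 30.0
```

```bash
python3 go.py .545 -.0648 .21
```

```text
t 27.2 pos [0.575  0.1805 0.0495] shift mm [ 245.7  -26.3 -160.5] turn [-0.     0.    -0.001] in goal axes [ 245.8  -26.  -160.5] w 0.14112508010462957 gf 29.99745292341686 F [ 1.3 -0.4  0. ]
```

servo_tool(commands=[[[1,0,0,-10,0,0,0],[1,0,0,-40,0,0,0],[1,0,0,-80,0,0,0],[1,0,0,-120,0,0,0],[1,10,-1,-158,0,0,0]]])

```text
time_s: 27.7
tcp_pos: [0.5736, 0.1711, 0.2099]
ee_rot: [[-0.225, -0.974, 0.001], [-0.974, 0.225, 0.001], [-0.001, -0.001, -1.0]]
wrist_force: [0.5, 0.6, -1.0]
gripper_width: 0.136
gripper_force: 30.0
```

servo_tool(commands=[[[1,40,-4,0,0,0,0],[1,80,-8,0,0,0,0],[1,120,-12,0,0,0,0],[1,160,-17,0,0,0,0],[1,200,-21,0,0,0,0]]])

```text
time_s: 28.2
tcp_pos: [0.5482, -0.0305, 0.2083]
ee_rot: [[-0.226, -0.974, 0.001], [-0.974, 0.226, 0.0], [-0.0, -0.0, -1.0]]
wrist_force: [0.8, 0.2, -0.4]
gripper_width: 0.137
gripper_force: 30.0
```

servo_tool(commands=[[[1,25,-3,0,0,0,0],[1,36,-4,0,0,0,0],[1,36,-4,30,0,0,0],[1,36,-4,70,0,0,0],[1,36,-4,100,0,0,0]]])

```text
time_s: 28.7
tcp_pos: [0.5439, -0.0646, 0.1062]
ee_rot: [[-0.226, -0.974, -0.001], [-0.974, 0.226, 0.001], [-0.0, 0.001, -1.0]]
wrist_force: [-0.5, -0.3, -1.1]
gripper_width: 0.138
gripper_force: 30.0
```

servo_tool(commands=[[[1,0,0,10,0,0,0],[1,0,0,15,0,0,0],[1,0,0,15,0,0,0],[1,0,0,15,0,0,0],[1,0,0,15,0,0,0]]])

```text
time_s: 29.2
tcp_pos: [0.5456, -0.0648, 0.0941]
ee_rot: [[-0.226, -0.974, 0.003], [-0.974, 0.226, 0.0], [-0.001, -0.003, -1.0]]
wrist_force: [-0.8, 0.1, -0.2]
gripper_width: 0.135
gripper_force: 30.0
```

```bash
python3 go.py .545 -.0648 .0575
```

```text
t 29.2 pos [ 0.5456 -0.0648  0.0941] shift mm [ 0.2  0.7 36.6] turn [-0.003  0.001 -0.001] in goal axes [ 0.1  0.6 36.6] w 0.13520189261895973 gf 29.999644501658622 F [-0.8  0.1 -0.2]
```

servo_tool(commands=[[[1,0,0,8,0,0,0],[1,0,0,15,0,0,0],[1,0,0,22,0,0,0],[1,0,0,28,0,0,0],[1,0,0,33,0,0,0]]])

```text
time_s: 29.7
tcp_pos: [0.5443, -0.0651, 0.0586]
ee_rot: [[-0.226, -0.974, -0.001], [-0.974, 0.226, -0.0], [0.0, 0.001, -1.0]]
wrist_force: [-0.1, 0.9, -0.8]
gripper_width: 0.138
gripper_force: 30.0
```

servo_tool(commands=[[[1,0,0,1,0,0,0],[1,0,0,2,0,0,0],[1,0,0,3,0,0,0],[1,0,0,3,0,0,0],[1,0,0,3,0,0,0]]])

```text
time_s: 30.2
tcp_pos: [0.5446, -0.0651, 0.0574]
ee_rot: [[-0.226, -0.974, 0.0], [-0.974, 0.226, -0.0], [0.0, -0.0, -1.0]]
wrist_force: [-1.7, 0.9, 5.6]
gripper_width: 0.139
gripper_force: 30.0
```

```bash
python3 go.py .545 -.0648 .0575
```

```text
t 30.2 pos [ 0.5446 -0.0651  0.0574] shift mm [-0.3 -0.3 -0.1] turn [-0.    -0.    -0.001] in goal axes [-0.3 -0.3 -0.1] w 0.139444721625763 gf 30.003375677915756 F [-1.7  0.9  5.6]
```

servo_tool(commands=[[[0.8,0,0,0,0,0,0],[0.7,0,0,0,0,0,0],[0.6,0,0,0,0,0,0],[0.5,0,0,0,0,0,0],[0.45,0,0,0,0,0,0]]])

```text
time_s: 30.7
tcp_pos: [0.5446, -0.065, 0.0563]
ee_rot: [[-0.226, -0.974, -0.0], [-0.974, 0.226, -0.0], [0.0, 0.0, -1.0]]
wrist_force: [-0.8, -0.3, 1.0]
gripper_width: 0.478
gripper_force: 0.0
```

servo_tool(commands=[[[0.45,0,0,0,0,0,0],[0.45,0,0,-25,0,0,0],[0.45,0,0,-60,0,0,0],[0.45,0,0,-100,0,0,0],[0.45,0,0,-140,0,0,0]]])

```text
time_s: 31.2
tcp_pos: [0.5442, -0.065, 0.1978]
ee_rot: [[-0.226, -0.974, -0.001], [-0.974, 0.226, -0.0], [0.0, 0.001, -1.0]]
wrist_force: [1.4, -0.0, -0.6]
gripper_width: 0.55
gripper_force: 0.0
```

servo_tool(commands=[[[0.45,-30,10,0,0,0,0],[0.45,-70,20,0,0,0,0],[0.45,-110,30,0,0,0,0],[0.45,-150,40,0,0,0,0],[0.45,-180,40,0,0,0,0]]])

```text
time_s: 31.7
tcp_pos: [0.5456, 0.1215, 0.1968]
ee_rot: [[-0.225, -0.974, 0.0], [-0.974, 0.225, 0.0], [-0.0, 0.0, -1.0]]
wrist_force: [0.7, -0.0, 0.5]
gripper_width: 0.548
gripper_force: 0.0
```

servo_tool(commands=[[[0.45,0,0,0,0,0,0],[0.45,0,0,0,0,0,0],[0.45,0,0,0,0,0,0],[0.45,0,0,0,0,0,0],[0.45,0,0,0,0,0,0]]])

```text
time_s: 32.2
tcp_pos: [0.5462, 0.1184, 0.1966]
ee_rot: [[-0.227, -0.974, -0.0], [-0.974, 0.227, -0.0], [0.0, 0.0, -1.0]]
wrist_force: [-0.9, -0.5, 0.4]
gripper_width: 0.548
gripper_force: 0.0
```

```bash
python3 - <<'E'
from h import *
f=lambda im,x,y,w,h,k: cv2.resize(im[y:y+h,x:x+w],None,fx=k,fy=k)
cv2.imwrite("pics/p5.png",f(C["scene"]["pixels"][:,:,::-1],300,180,180,160,3.7))
E
```

```text
(no output)
```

View pics/p5.png

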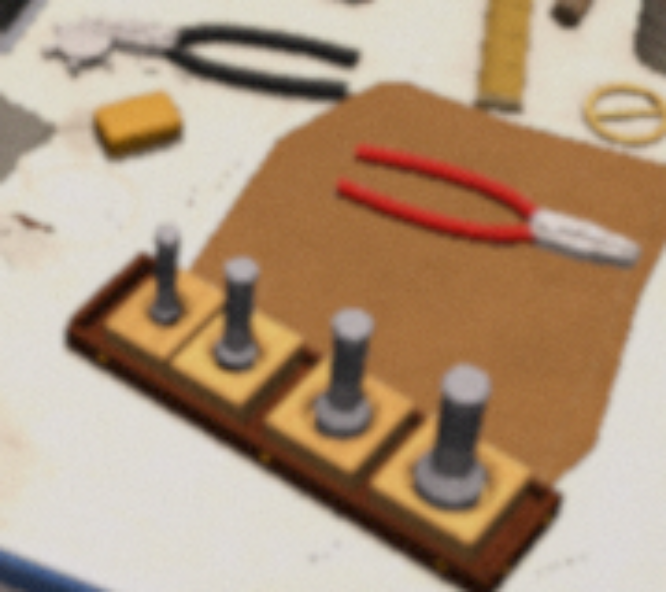

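All four stand upright in size order at (167,275), (238,315), (345,375) and (455,435). The wax and pliers look unmoved, so I'm handing the job in.

```bash
python3 -c "
from station import r
print(r.finish_job())"
```

```text
the job is handed in; nothing more can be done
None
```

I put all four punches back in their bores, smallest at the left to largest at the right; the last picture showed them upright with the wax and pliers untouched, and the job was handed in at about 32 s (no verdict was returned).

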